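# Clamp a thermostat housing with the ratchet clamp

## Task

Set the aluminium thermostat housing upright on the bed of the blue bench clamp, between the red sprung pad and the blue fence, and let go of it. Then swing the clamp's red lever back and forth so that its ratchet closes the pad notch by notch, until the housing is held firmly and the lever gently comes up solid before the end of its swing; never force it. Finally swing the lever back to its parked end, let go, and leave everything else on the bench alone.

Things in the scene. Friction and masses are not known exactly. Their poses are not given: they have to be found in the camera images.
- clamp: Blue ratchet bench clamp, fixed. Origin on the bench; base plate 12 mm thick, x -65..75 mm, y -180..120 mm in its own frame. It closes along +y: the red pad, 56 mm wide in x (centre x 20 mm), 14 to 54 mm high, is driven towards the fence. The pad sits on two springs on the ram behind it.
- bed (a point): Fixed point on top of the clamp's base plate (12 mm above the bench), at clamp x 20, y -15 mm: right under the pad's face as it stands at the start. The housing goes on the plate between this point and the fence, centred on this x. Same axes as the clamp.
- wheel_axis (a point): On the vertical axis of the toothed steel wheel (92 mm across, top 42 mm above the bench) and of the lever, at clamp x 0, y -100 mm. The wheel turns counterclockwise from above and closes the pad by 3.9 mm a notch; a holding pawl keeps the last full notch. With the housing against the fence the springs close over 9 mm (45 N in the end); then the pad is solid and the wheel goes no further.
- lever (a joint): Angle of the red lever, rad: 0 = parked at its end stop, grows counterclockwise from above to the other stop at 0.95. Growing is the working stroke: the pawl takes the wheel along from the next notch on (16 notches, 0.393 rad apart); on the way back it clicks over them and the wheel stays. At angle q the grip is at clamp x = -150 cos(q-0.475), y = -100 - 150 sin(q-0.475) mm. It stays where left.
- knob (a point): Middle (85 mm up) of the lever's upright black round grip, 22 mm across, 58 to 110 mm above the bench, 150 mm from the wheel's axis; push, straddle or hold it from above. Moving it freely takes 1 to 5 N, up to about 9 N as the springs close; much of that dies away at a standstill. A steady 8 to 12 N without movement: the clamp is solid. Beyond about 18 N (300 N on the housing) it is overstrained.
- fence: Blue fixed jaw, bolted to the clamp's bed at a place that varies. Origin at the middle of its underside; its steel face is 10 mm from the origin towards -y (towards the pad), 56 mm wide in x and 45 mm high. Same axes as the clamp.
- housing: Aluminium thermostat housing, 0.3 to 0.6 kg: a block 44 mm in x, 60 mm in y, 55 mm high, with a round neck 30 mm across on top (70 mm in all). Origin at the centre of its underside, z up. In the clamp its 60 mm length lies along the clamp's y; either way round is right.
- oil_filter: Orange oil filter, 68 mm across, 82 mm high, standing; leave alone. Origin at the centre of its underside.
- wrench: Steel wrench lying on the bench between robot and clamp; leave alone. Origin at its middle.
- jar: Jar with a yellow cap, 58 mm across, 85 mm high; leave alone. Origin at the centre of its underside.
- mug: Blue mug, 80 mm across, 92 mm high; leave alone. Origin at the centre of its underside.
- bearing: Steel bearing ring, 62 mm across, 16 mm high; leave alone.
- screwdriver: Screwdriver with a yellow handle, lying; leave alone.
Mind the look-alikes: they are no part of the job. There is more than one size of the housing; the job needs the smallest.

How it is judged:
By the outcome, as a careful person would: the job done as asked, in the order asked, and still so for the second after the job is handed in, with the robot touching nothing.
It also fails if it takes over 72 s, if anything falls off the work surface, if the arm or the gripper's body presses on something with over 40 N, if the wrist force passes 120 N, or if a joint passes its speed limit or range.

## Robot

A 6-joint arm with a two-finger parallel gripper is mounted at the origin on the work surface. World frame = base frame: x ahead of the robot, y to its left, z up, the work surface at z = 0. Lengths are in m, angles in rad, forces in N, time in s.
With the tool pointing down it reaches from about 0.275 to 0.875 m from the base axis. Payload 12.5 kg.
Tool frame: the origin (TCP) lies at the very end of the fingers, on their centre line; the grasp point (between the pads) lies 19 mm behind it; x points along the fingers, y is the direction in which the jaws open and shut, and the axes are right-handed (so a half turn about x gives the same grasp; the last joint's range is limited). The gripper opens to 85 mm and grips with 20 to 120 N. Pads are 22 mm wide; open, the fingers measure 114 mm over their backs; the gripper's body (76 mm by 85 mm) begins 54 mm behind the grasp point. The pads swing forward as they close: fully open they stand 13 mm farther back than shut.
Start: joints at [-1.372, 0.351, 1.652, -0, 1.139, -0.085], TCP at [0.154, -0.528, 0.231] pointing down, gripper open.
Joint ranges: [-2.75, 2.75], [-0.79, 2.1], [0.01, 2.65], [-1.57, 4.71], [0.07, 3.14], [-2.87, 2.87]. Speed limits (rad/s): [2.22, 2.22, 2.79, 3.14, 3.14, 3.14].

## Interface

Orientations are given as a 3x3 rotation matrix whose columns are the frame's x, y, z axes.
In Python, from bench import manip gives the robot as it stands. Calls block until the motion is done:
- manip.move_ptp(position, orientation): joint-space move of the TCP to a pose.
- manip.move_l(position, attitude=None, max_speed=0.15): straight line of the TCP; attitude=None keeps the orientation; max_speed is the mean speed in m/s.
- manip.move_j(angles): joint-space move.
- manip.set_gripper(opening, effort=None): opening from 0.0 (shut) to 1.0 (fully open); effort is the grip in N (None keeps the last); returns when the fingers have stopped.
- manip.dwell(seconds).
- manip.inverse_kinematics(position, orientation): joint angles nearest the present ones, or None.
- manip.grab_frame(name): name is "side" or "top"; returns (picture, depth): 480x640x3 uint8, red, green, blue; 480x640 float32, m along the optical axis (not along the pixel's ray), 0 where there is no reading.
- manip.get_calibration(name): a dict with "camera_matrix" (3x3 intrinsics, pixels), "k1" (the pictures are not rectified: a ray, as slopes to the right and down, at radius r is drawn at 1 + k1 r^2 times it, then the intrinsics apply), "R" (3x3) and "t" (3): a world point X has camera coordinates R X + t. Camera axes: x right, y down, z forward; pixel columns grow to the right and rows downward; lengths in m; the calibration is good to about 2 mm. A picture is of the moment at which its call begins. get_calibration takes no time and is no camera call.
A pose or a line that the arm cannot do raises manip.Unreachable and nothing moves.
- manip.sign_off(): hands the job in, once; it reports no verdict.
Trained networks look in the newest picture that a camera, given by its name, has taken for a name from the list of things; names that differ only in an ending like _2 or _b are one class to them, and where a whole thing is asked for, a point or a joint stands for the part that bears it (a point fixed in the world has none). Each returns a list of dicts, best first, with "confidence" (0 to 1); they miss things now and then, are a little off and sometimes report something else, mostly with a low value. They report only what shows in the picture. A call takes as long as a camera call. They do not tell look-alikes from the thing itself.
- manip.look_for(camera, name): "at" ([x, y, z] in m, in world coordinates, good to about 4 mm: the middle of the surface that is visible of it).
Readings, each from a call of its own:
- manip.current_time(): time.
- manip.current_qpos(): joint angles.
- manip.current_joint_vel(): joint speeds.
- manip.current_joint_torque(): joint torques, N m.
- manip.current_ee_pos(): TCP position.
- manip.current_tcp_rot(): TCP orientation.
- manip.current_force(): force on the tool from outside, world axes, zero at the start.
- manip.current_ft_torque(): the same for the moment, N m.
- manip.current_grip_width(): opening from 0.0 (shut) to 1.0 (fully open).
Only numpy, scipy, OpenCV 4.12 (cv2) and the standard library are available. Lean on these libraries where they do the work, as an engineer would, in place of code of your own. Each camera call takes 0.05 s, during which the arm holds its last target.

## Working session

There is one attempt and no reset: what is moved stays moved. The work goes in short steps, each a Python script; the robot and the scene stay as the last script left them, time stands still between calls to the robot, and variables do not carry over. Pictures are saved under pics/ and viewed, and the job is handed in when it is done.

```bash
ls; mkdir -p pics; python3 - <<'E'
from bench import manip
import cv2,numpy as np
for n in ["top","side"]:
    p,d=manip.grab_frame(n); cv2.imwrite(f"pics/{n}0.png",p[:,:,::-1]); np.savez(f"pics/{n}0.npz",p=p,d=d)
    c=manip.get_calibration(n); print(n,c)
    for k in ["housing","clamp","fence","lever","knob","oil_filter","jar","mug","wrench"]:
        print(k,[(np.round(r["at"],3).tolist(),round(r["confidence"],2)) for r in manip.look_for(n,k)])
print(manip.current_time())
E
```

```text
pics
top {'camera_matrix': array([[477.74351087,   0.        , 315.69796563],
       [  0.        , 477.74351087, 239.52301161],
       [  0.        ,   0.        ,   1.        ]]), 'k1': -0.0789183669179327, 'R': array([[ 0.01267892, -0.99975716, -0.01802403],
       [-0.9860595 , -0.00951031, -0.16612109],
       [ 0.16590934,  0.019879  , -0.98594063]]), 't': array([0.01263843, 0.55685249, 1.41893144])}
housing [([0.47, 0.163, 0.08], 0.88), ([0.383, 0.277, 0.083], 0.62), ([0.522, 0.319, 0.054], 0.59)]
clamp [([0.659, -0.073, 0.008], 0.92), ([0.496, -0.316, 0.079], 0.53), ([0.425, 0.435, 0.02], 0.35)]
fence [([0.683, 0.051, 0.063], 0.45)]
lever [([0.592, -0.126, 0.058], 0.65)]
knob [([0.589, -0.13, 0.058], 0.95), ([0.496, -0.318, 0.079], 0.71), ([0.423, 0.434, 0.021], 0.47)]
oil_filter [([0.496, -0.32, 0.082], 0.87), ([0.697, 0.353, 0.041], 0.63)]
jar [([0.695, -0.354, 0.086], 0.68), ([0.594, -0.128, 0.056], 0.49)]
mug [([0.696, 0.355, 0.045], 0.66)]
wrench [([0.372, -0.011, 0.006], 0.87)]
side {'camera_matrix': array([[486.77485478,   0.        , 314.73075453],
       [  0.        , 486.77485478, 238.0451106 ],
       [  0.        ,   0.        ,   1.        ]]), 'k1': -0.05616424840298403, 'R': array([[ 0.98842168, -0.15152243, -0.00797057],
       [-0.11476299, -0.71220049, -0.69253153],
       [ 0.09925742,  0.68542791, -0.72134357]]), 't': array([-0.5320529 ,  0.12548217,  1.10756313])}
housing [([0.472, 0.148, 0.07], 0.97), ([0.523, 0.296, 0.049], 0.67), ([0.386, 0.256, 0.068], 0.64)]
clamp [([0.653, -0.13, 0.008], 0.73), ([0.499, -0.338, 0.081], 0.44)]
fence [([0.69, 0.04, 0.044], 0.75)]
lever [([0.587, -0.141, 0.061], 0.76), ([0.686, 0.036, 0.043], 0.37)]
knob [([0.683, 0.036, 0.047], 0.42)]
oil_filter [([0.498, -0.338, 0.078], 0.81)]
jar [([0.697, -0.375, 0.079], 0.89)]
mug [([0.688, 0.321, 0.057], 0.85), ([0.435, 0.439, 0.021], 0.71)]
wrench [([0.376, -0.009, 0.01], 0.87)]
1.0
```

View pics/top0.png

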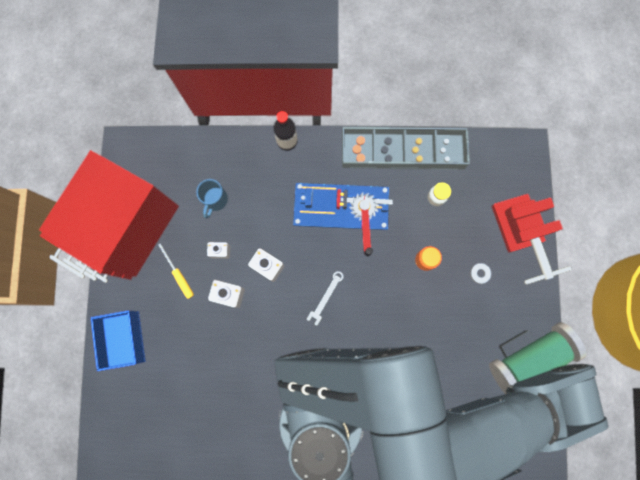

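View pics/side0.png

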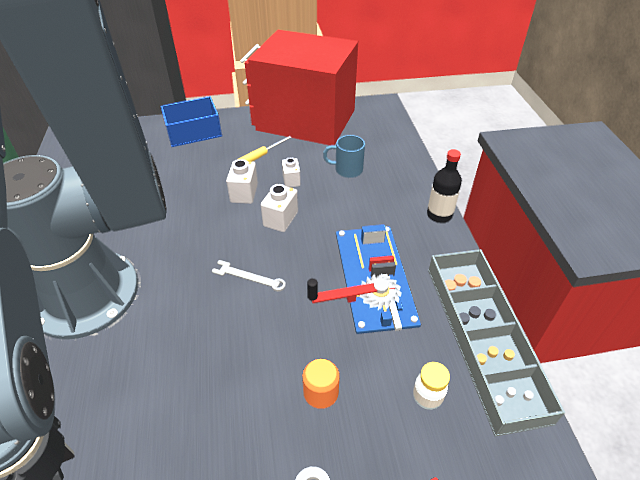

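Candidates for the housing: top pixels A (265,264), B (225,293) and C (217,249). C looks the smallest. I'll measure all three and the clamp.

```bash
cat > h.py <<'E'
import numpy as np,cv2
from bench import manip
def cloud(n,d):
    c=manip.get_calibration(n);K=c["camera_matrix"]
    v,u=np.mgrid[0:480,0:640]
    pts=np.stack([u.ravel(),v.ravel()],1).astype(np.float64)[:,None]
    xy=cv2.undistortPoints(pts,K,np.array([c["k1"],0,0,0.]))[:,0]
    z=d.ravel()[:,None]; P=np.hstack([xy*z,z])
    W=(P-c["t"])@c["R"]; W[d.ravel()<=0]=np.nan
    return W.reshape(480,640,3)
def proj(n,X):
    c=manip.get_calibration(n)
    return cv2.projectPoints(np.atleast_2d(X).astype(float),cv2.Rodrigues(c["R"])[0],c["t"],c["camera_matrix"],np.array([c["k1"],0,0,0.]))[0][:,0]
E
python3 - <<'E'
from h import *
for n in ["top","side"]:
    f=np.load(f"pics/{n}0.npz");W=cloud(n,f["d"]);p=f["p"]
    for nm,c in dict(A=(.472,.16),B=(.386,.272),C=(.524,.315)).items():
        m=(np.abs(W[...,0]-c[0])<.06)&(np.abs(W[...,1]-c[1])<.06)&(W[...,2]>.015)
        Q=W[m]; zs=np.sort(Q[:,2]); 
        zt=zs[-8:].mean()
        nk=Q[Q[:,2]>zt-.006]; 
        # block top
        h=np.histogram(Q[:,2],bins=np.arange(.015,.12,.004)); 
        bt=Q[(Q[:,2]>zt*55/70-.006)]
        r=cv2.minAreaRect((bt[:,:2]*1000).astype(np.float32))
        print(n,nm,"ztop",zt.round(4),"neck",nk[:,:2].mean(0).round(4),np.ptp(nk[:,:2],axis=0).round(3),"rect",np.round(r[0],1),np.round(r[1],1),round(r[2],1),len(Q)); print(h[0])
    for nm,(c,w) in dict(cl=((.66,-.06),.22)).items():
        m=(np.abs(W[...,0]-c[0])<.1)&(np.abs(W[...,1]-c[1])<w)&(W[...,2]>.006)&(p[...,2]>1.6*p[...,0].astype(float))&(p[...,2]>90)
        Q=W[m&(W[...,2]<.02)];r=cv2.minAreaRect((Q[:,:2]*1000).astype(np.float32)); print("plate",r,np.median(Q[:,2]))
    im=p[:,:,::-1]
    if n=="top": a=im[220:315,195:300]; b=im[170:265,280:405]
    else: a=im[145:240,215:310]; b=im[215:340,295:430]
    for k,x in dict(h=a,c=b).items():
        cv2.imwrite(f"pics/{n}_{k}.png",cv2.resize(x,None,fx=5.5 if k=='h' else 4.5,fy=5.5 if k=='h' else 4.5,interpolation=cv2.INTER_CUBIC))
E
```

```text
top A ztop 0.1072 neck [0.4758 0.1682] [0.036 0.039] rect [476.6 168.8] [86.8 63.4] 57.0 668
[  2   5   2   6   4   5   2   3   6   3   2   8   2   6  41 179 159  51
  10   7  33  87  41   4   0   0]
top B ztop 0.1078 neck [0.386  0.2868] [0.041 0.041] rect [387.8 287.5] [83.2 61.4] 77.2 673
[  3   8   2   6   3   7   7   3   6   5   2  10   5  10  46 160 181  29
   4   4  33  84  48   7   0   0]
top C ztop 0.075 neck [0.522  0.3196] [0.024 0.025] rect [522.9 321. ] [44.2 56.4] 0.7 325
[ 4  8  5  8 10  5  4  8 35 93 55 16 11 42 18  3  0  0  0  0  0  0  0  0
  0  0]
plate ((673.205810546875, -59.251495361328125), (300.66619873046875, 142.1864776611328), 87.91670989990234) 0.012300617365863704
side A ztop 0.104 neck [0.4728 0.1676] [0.04  0.043] rect [472.2 166.1] [88.8 62.7] 58.2 1213
[ 42  37  42  38  38  43  41  44  45  37  42  40  46  48  63 216 112  26
  16  27  41 116  13   0   0   0]
side B ztop 0.1044 neck [0.3836 0.2855] [0.04  0.044] rect [383.5 284.9] [88.  62.5] 75.4 1035
[ 34  34  33  40  34  32  36  30  39  35  41  34  40  36  56 157 124  14
  19  20  28 103  16   0   0   0]
side C ztop 0.0719 neck [0.5192 0.3207] [0.028 0.033] rect [518.7 319.7] [42.8 63.6] 0.9 400
[23 19 19 18 19 20 17 22 27 98 31 15 16 47  9  0  0  0  0  0  0  0  0  0
  0  0]
plate ((669.351806640625, -59.18890380859375), (302.0656433105469, 140.5934295654297), 87.85663604736328) 0.011368046998742543
```

```bash
python3 - <<'E'
import cv2,numpy as np
for k in 'hc':
    a=cv2.imread(f"pics/top_{k}.png");b=cv2.imread(f"pics/side_{k}.png")
    f=lambda x:cv2.resize(x,(int(x.shape[1]*400/x.shape[0]),400)); o=np.hstack([f(a),f(b)]);s=min(1,800/o.shape[1]);cv2.imwrite(f"pics/crop_{k}.png",cv2.resize(o,None,fx=s,fy=s))
E
```

```text
(no output)
```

View pics/crop_h.png

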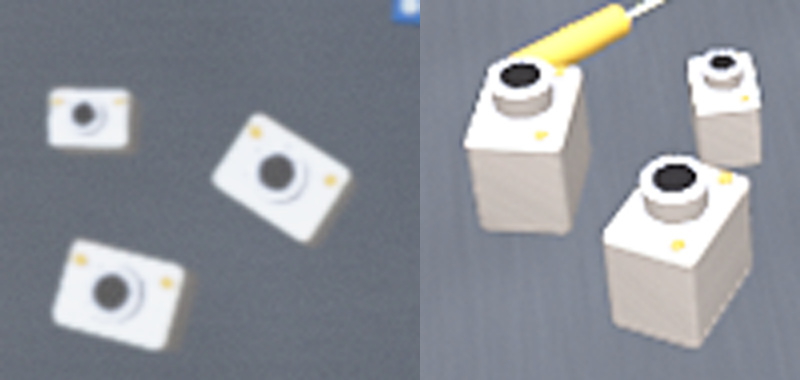

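View pics/crop_c.png

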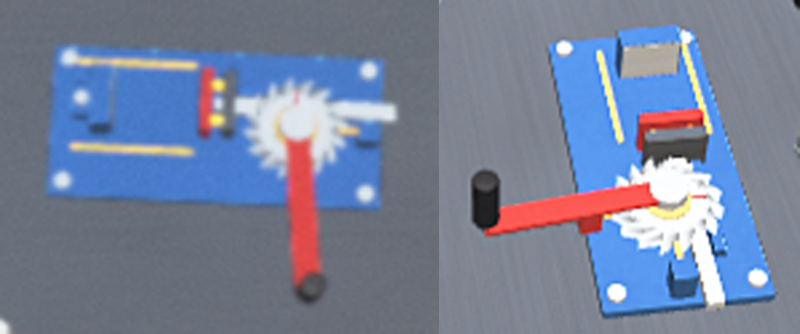

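C (217,249) fits: block about 44×60 mm, 72 mm tall in all. A and B are about 62×88 mm and 105 mm tall, so they are look-alikes. In the crops C is the smaller white block, with its length along world y. Next: fence, pad and lever in the clamp frame.

```bash
cat >> h.py <<'E'
yaw=np.radians(-2.1); CR=np.array([[np.cos(yaw),-np.sin(yaw)],[np.sin(yaw),np.cos(yaw)]]); CO=np.array([.6674,-.0290])
def c2w(x,y): return CO+CR@np.array([x,y])/1000.
def w2c(P): return (np.asarray(P)[...,:2]-CO)@CR*1000
E
python3 - <<'E'
from h import *
for n in ["top","side"]:
    f=np.load(f"pics/{n}0.npz");W=cloud(n,f["d"]);p=f["p"].astype(int)
    C=w2c(W);z=W[...,2]*1000
    m=(C[...,0]>-40)&(C[...,0]<70)&(C[...,1]>20)&(C[...,1]<120)&(z>45)&(z<65)
    print(n,"fence top pts",m.sum(),"z",np.median(z[m]).round(1),"x",np.percentile(C[m][:,0],[2,50,98]).round(1),"y",np.percentile(C[m][:,1],[2,50,98]).round(1))
    m=(C[...,0]>-40)&(C[...,0]<70)&(C[...,1]>20)&(C[...,1]<120)&(z>20)&(z<40)
    if m.sum()>5:print(" fence face mid",m.sum(),"y",np.percentile(C[m][:,1],[2,20,50,80,98]).round(1),"x",np.percentile(C[m][:,0],[2,98]).round(1))
    m=(C[...,0]>-30)&(C[...,0]<60)&(C[...,1]>-45)&(C[...,1]<5)&(z>40)&(z<62)&(p[...,0]>120)&(p[...,1]<80)
    print(" pad top",m.sum(),"z",np.median(z[m]).round(1),"x",np.percentile(C[m][:,0],[2,98]).round(1),"y",np.percentile(C[m][:,1],[2,50,98]).round(1))
    m=(C[...,0]<-60)&(C[...,0]>-200)&(C[...,1]<0)&(C[...,1]>-160)&(z>98)&(z<118)
    k=C[m].mean(0);print(" knob top",m.sum(),"z",np.median(z[m]).round(1),k.round(1),"angle",(0.475+np.arctan2(-(k[1]+100),-k[0])).round(3),"r",np.hypot(k[0],k[1]+100).round(1))
    for q in (0,.1): print(q,np.round([-150*np.cos(q-.475),-100-150*np.sin(q-.475)],1))
print(manip.current_force())
E
```

```text
top fence top pts 123 z 57.0 x [-5.9 17.9 47.4] y [63.9 73.7 84.2]
 fence face mid 63 y [ 37.8  77.9  92.9  99.7 106. ] x [-15.3  63.7]
 pad top 21 z 52.9 x [-6.  43.2] y [-20.8 -18.6 -16.4]
 knob top 44 z 108.9 [-148.5 -113.7] angle 0.567 r 149.1
0 [-133.4  -31.4]
0.1 [-139.6  -45.1]
side fence top pts 211 z 54.9 x [-9.8 17.2 44.1] y [61.7 67.4 83.9]
 fence face mid 137 y [60.7 62.7 64.1 65.6 77.5] x [-10.2  43.8]
 pad top 86 z 49.8 x [-9.  44.1] y [-26.5 -24.  -14.5]
 knob top 96 z 107.8 [-151.7 -117.1] angle 0.587 r 152.7
0 [-133.4  -31.4]
0.1 [-139.6  -45.1]
[-0.57017578  0.17422461  0.03775326]
```

```bash
cat >> h.py <<'E'
CO=CO+CR@np.array([-.0015,0])
def ori(a,flip=False):
    if flip:a+=np.pi
    c,s=np.cos(a),np.sin(a); return np.array([[0,c,s],[0,s,-c],[-1,0,0.]])
def gp(q): return c2w(-150*np.cos(q-.475),-100-150*np.sin(q-.475))
# tangent (increasing q): clamp (sin, -cos); tool y along -tangent = clamp +y-ish
def gori(q,flip=False): 
    return ori(yaw+np.pi/2+(q-.475),flip)
def snap(tag):
    for n in ["top","side"]:
        p,d=manip.grab_frame(n);cv2.imwrite(f"pics/{n}_{tag}.png",p[:,:,::-1]);np.savez(f"pics/{n}_{tag}.npz",p=p,d=d)
E
python3 - <<'E'
from h import *
q=manip.current_qpos()
for f in (0,1):
    print(f,manip.inverse_kinematics([.5207,.3203,.02],ori(np.radians(.8),f)),manip.inverse_kinematics([*c2w(20,31),.034],ori(yaw,f)))
    for l in (0,.5,.95): print(l,gp(l),manip.inverse_kinematics([*gp(l),.071],gori(l,f)))
print(manip.current_time(),c2w(20,31))
E
```

```text
0 [ 4.75335214e-01  7.32784713e-01  1.61514064e+00 -4.44089210e-16
  7.93667305e-01  4.61372580e-01] [-6.58408638e-02  8.21007909e-01  1.38304630e+00 -4.44089210e-16
  9.37538449e-01 -2.91889495e-02]
0 [ 0.5314461  -0.05543513] [-1.91069287e-01  5.45387206e-01  1.81457337e+00 -4.44089210e-16
  7.81632079e-01 -1.25021370e+00]
0.5 [ 0.51224682 -0.12713013] [-3.31484440e-01  5.36327304e-01  1.83180616e+00 -4.44089210e-16
  7.73459189e-01 -1.89062885e+00]
0.95 [ 0.52641853 -0.19254452] [-4.33701337e-01  5.82032908e-01  1.74446652e+00 -4.44089210e-16
  8.15093221e-01 -2.44284575e+00]
1 [ 4.75335214e-01  7.32784713e-01  1.61514064e+00 -4.44089210e-16
  7.93667305e-01 -2.68022007e+00] None
0 [ 0.5314461  -0.05543513] [-1.91069287e-01  5.45387206e-01  1.81457337e+00 -4.44089210e-16
  7.81632079e-01  1.89137895e+00]
0.5 [ 0.51224682 -0.12713013] [-3.31484440e-01  5.36327304e-01  1.83180616e+00 -4.44089210e-16
  7.73459189e-01  1.25096380e+00]
0.95 [ 0.52641853 -0.19254452] [-4.33701337e-01  5.82032908e-01  1.74446652e+00 -4.44089210e-16
  8.15093221e-01  6.98746904e-01]
1.0 [0.68702353 0.00130127]
```

```bash
python3 - <<'E'
from h import *
o=ori(np.radians(.8)); x,y=.5207,.3203
manip.set_gripper(1.0,40)
manip.move_ptp([x,y,.17],o)
print(manip.current_time())
manip.move_l([x,y,.02],max_speed=.12)
print("f",manip.current_force(),manip.current_ee_pos())
manip.set_gripper(0.0,40)
print("w",manip.current_grip_width()*85,manip.current_force())
manip.move_l([x,y,.20],max_speed=.15)
print("w",manip.current_grip_width()*85,manip.current_force(),manip.current_time())
snap("lift")
E
python3 - <<'E'
import cv2,numpy as np
a=cv2.imread("pics/side_lift.png")[60:300,180:440];cv2.imwrite("pics/l.png",cv2.resize(a,None,fx=2.4,fy=2.4))
E
```

```text
4.45
f [-0.76854359 -0.10423576  1.08329343] [0.52112339 0.32054349 0.02076179]
w 43.18915410191974 [ 0.48503709 -0.84066148  5.57226581]
w 43.387121895546414 [ 0.41260517  0.16981786 -5.73710102] 7.6583
```

View pics/l.png

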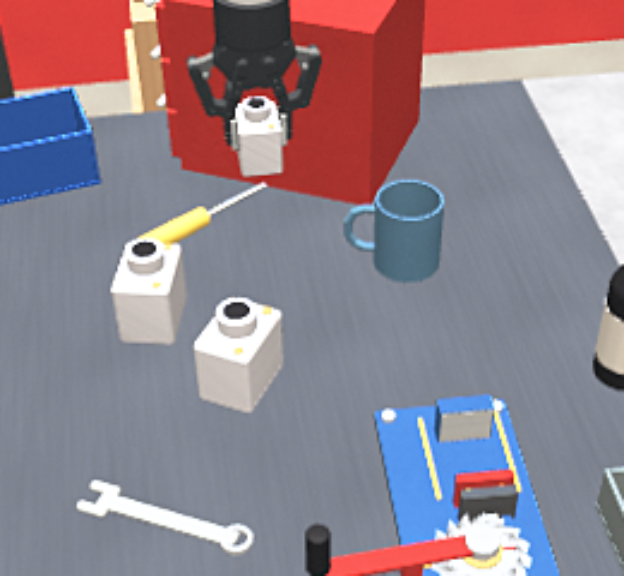

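The small housing hangs level in the jaws (crop around 258,135). I'll check its offset along y in the hand, then place it.

```bash
python3 - <<'E'
from h import *
t=manip.current_ee_pos();print(t)
for n in ["top","side"]:
    f=np.load(f"pics/{n}_lift.npz");W=cloud(n,f["d"]);p=f["p"].astype(int)
    m=(np.abs(W[...,0]-t[0])<.03)&(np.abs(W[...,1]-t[1])<.05)&(W[...,2]>.17)&(W[...,2]<.26)&(p.min(-1)>110)
    Q=W[m]
    if len(Q)>5:
        print(n,len(Q),np.percentile(Q,[2,50,98],axis=0).round(4).tolist())
        b=Q[(np.abs(Q[:,0]-t[0])<.018)&(Q[:,2]<.225)]
        if len(b):print(np.histogram(b[:,1],bins=np.arange(.27,.37,.005)),np.percentile(b[:,1],[5,50]))
E
```

```text
[0.52038089 0.32011126 0.19906271]
side 591 [[0.4928, 0.2898, 0.1827], [0.5175, 0.2962, 0.2248], [0.5449, 0.34, 0.2493]]
(array([  0,   0,   0,  10, 164,  45,   0,   0,   0,   0,   0,   0,   0,
         0,   0,   0,   0,   0,   0]), array([0.27 , 0.275, 0.28 , 0.285, 0.29 , 0.295, 0.3  , 0.305, 0.31 ,
       0.315, 0.32 , 0.325, 0.33 , 0.335, 0.34 , 0.345, 0.35 , 0.355,
       0.36 , 0.365])) [0.29021012 0.29345797]
```

```bash
python3 - <<'E'
from h import *
o=ori(yaw); x,y=c2w(20,27)
manip.move_ptp([x,y,.16],o)
f0=manip.current_force();print(f0)
manip.move_l([x,y,.042],max_speed=.12)
for z in np.arange(.038,.0285,-.0015):
    manip.move_l([x,y,z],max_speed=.05); f=manip.current_force()-f0
    print(round(z,4),f.round(1),manip.current_ee_pos()[2].round(4))
    if f[2]>4: break
snap("down")
manip.set_gripper(1.0,40)
print(manip.current_force())
manip.move_l([x,y,.17],max_speed=.15)
print(manip.current_time())
manip.move_ptp([*gp(.577),.18],gori(.577,True))
snap("placed");print(manip.current_time())
E
python3 - <<'E'
import cv2,numpy as np
a=cv2.imread("pics/side_placed.png")[200:350,290:430];b=cv2.imread("pics/top_placed.png")[165:290,280:410]
f=lambda x:cv2.resize(x,(400,int(x.shape[0]*400/x.shape[1])))
a,b=f(a),f(b);h=min(len(a),len(b));cv2.imwrite("pics/pl.png",np.hstack([a[:h],b[:h]]))
E
```

```text
[ 1.49724337  0.34020979 -4.99477546]
0.038 [-2.6  0.4 -0.1] 0.0381
0.0365 [-1.5  0.  -0.1] 0.0365
0.035 [-1.7 -0.6 -0.7] 0.0349
0.0335 [-2.1 -0.3 -0.9] 0.0334
0.032 [-3.2 -0.1  6.6] 0.0326
[0.43819394 0.77843235 0.36449183]
13.1667
14.3583
```

View pics/pl.png

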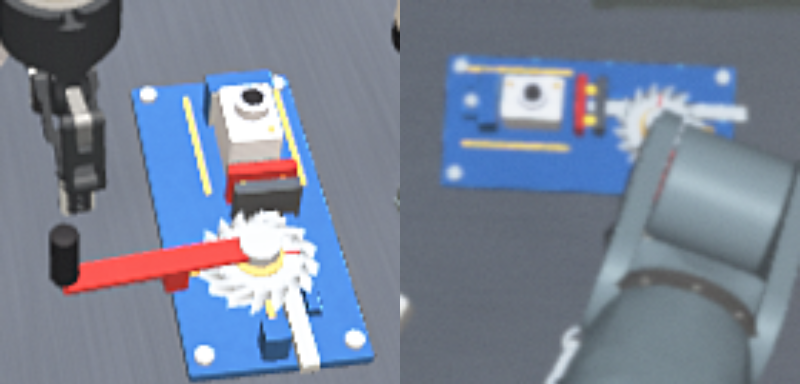

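The housing stands upright between the pad and the fence, resting on the plate, near (250,120) in the left crop. Numeric check:

```bash
python3 - <<'E'
from h import *
for n in ["top","side"]:
    f=np.load(f"pics/{n}_placed.npz");W=cloud(n,f["d"]);C=w2c(W);z=W[...,2]*1000;p=f["p"].astype(int)
    m=(C[...,0]>-20)&(C[...,0]<60)&(C[...,1]>-14)&(C[...,1]<62)&(z>60)&(z<72)
    print(n,m.sum(),"blocktop x",np.percentile(C[m][:,0],[2,98]).round(1),"y",np.percentile(C[m][:,1],[2,98]).round(1),np.median(z[m]),cv2.minAreaRect(C[m].astype(np.float32))[1:])
    m=(C[...,0]>-40)&(C[...,0]<70)&(C[...,1]>50)&(C[...,1]<100)&(z>45)&(z<59)
    print("fence top x",np.percentile(C[m][:,0],[2,98]).round(1),"y",np.percentile(C[m][:,1],[2,98]).round(1))
    m=(C[...,0]<-60)&(C[...,0]>-200)&(C[...,1]<0)&(C[...,1]>-160)&(z>98)&(z<118)
    if m.any(): k=C[m].mean(0);print("knob",k,m.sum())
print(manip.current_ee_pos(),w2c(manip.current_ee_pos()))
E
```

```text
top 183 blocktop x [ 0.1 43.1] y [-0.  58.4] 66.70035732716269 ((46.71522903442383, 58.72737503051758), 2.201286792755127)
fence top x [-4.3 48.4] y [62.2 84.3]
side 257 blocktop x [-3.6 39.1] y [-2.3 56.2] 65.44208975321513 ((62.71596145629883, 43.98954391479492), 88.68025970458984)
fence top x [-8.2 46.2] y [64.1 84.3]
knob [-150.1714733  -116.94291442] 99
[ 0.51310198 -0.1383626   0.17977073] [-148.68694293 -114.94320357]
```

```bash
cat >> h.py <<'E'
ZT=.071
def tan(q):
    t=CR@np.array([np.sin(q-.475),-np.cos(q-.475)]); return t
def go(q,sp=.06): manip.move_l([*gp(q),ZT],gori(q,True),max_speed=sp)
def ft(q):  # resisting force, + = opposes growing q
    return -float(manip.current_force()[:2]@tan(q))
def qee():
    k=w2c(manip.current_ee_pos()); return .475+np.arctan2(-(k[1]+100),-k[0])
def push(qs,lim,sp=.06,settle=.15,sgn=1,log=True):
    for q in qs:
        go(q,sp); f=sgn*ft(q); s=''
        if f>lim:
            manip.dwell(settle); f2=sgn*ft(q); s=f'->{f2:.1f}'
            if f2>lim: print(f"STOP q={q:.3f} ee={qee():.3f} {f:.1f}{s}"); return q,True
        if log: print(f"{q:.2f}:{f:.1f}{s}",end=' ')
    print('| t',round(manip.current_time(),2)); return q,False
E
python3 - <<'E'
from h import *
manip.set_gripper(.6,40)
manip.move_l([*gp(.577),ZT],gori(.577,True),max_speed=.1)
print(manip.current_force())
manip.set_gripper(.33); print(manip.current_grip_width(),manip.current_force(),manip.current_time())
push(np.arange(.60,.94,.04),7.5)
print(manip.current_force(),qee())
snap("s1")
E
python3 - <<'E'
import cv2,numpy as np
a=cv2.imread("pics/side_s1.png")[200:350,290:430];cv2.imwrite("pics/x.png",cv2.resize(a,None,fx=4,fy=4))
E
```

```text
[ 0.43270265  0.08661413 -0.20844328]
0.3338248302657536 [ 0.33750248 -0.39584597 -0.36205967] 16.3833
0.60:-0.0 0.64:-0.5 0.68:0.1 0.72:-0.2 0.76:0.5 0.80:0.2 0.84:1.5 0.88:0.3 0.92:0.7 | t 18.63
[ 0.3472694   0.91482194 -0.33130627] 0.9189346828324063
```

View pics/x.png

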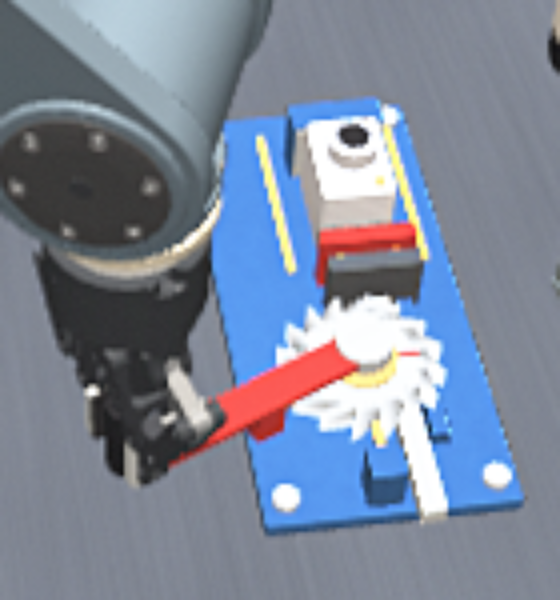

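```bash
python3 - <<'E'
from h import *
for i in range(2):
    push(np.array([.8,.65,.5,.35,.2,.1,.02,-.01]),6,sgn=-1,sp=.12)
    q,st=push(np.arange(.05,.951,.06),7.0,sp=.07)
    print(qee(),manip.current_force().round(2))
    if st: break
snap("s2")
E
python3 - <<'E'
import cv2,numpy as np
a=cv2.imread("pics/side_s2.png")[200:350,290:430];cv2.imwrite("pics/x2.png",cv2.resize(a,None,fx=4,fy=4))
E
```

```text
0.80:0.3 0.65:0.9 0.50:-0.6 0.35:-0.4 0.20:0.6 0.10:-0.2 0.02:0.6 -0.01:0.0 | t 21.14
0.05:-0.1 0.11:-0.3 0.17:-0.7 0.23:0.2 0.29:-0.0 0.35:0.2 0.41:-0.1 0.47:0.5 0.53:-0.0 0.59:1.1 0.65:0.9 0.71:0.6 0.77:-0.3 0.83:0.4 0.89:0.1 0.95:0.4 | t 25.54
0.9477662254443919 [-0.37  0.28  0.3 ]
0.80:-0.4 0.65:1.2 0.50:0.6 0.35:0.6 0.20:0.5 0.10:-0.1 0.02:0.1 -0.01:0.1 | t 27.98
0.05:-1.2 0.11:-0.2 0.17:1.1 0.23:-0.6 0.29:-0.0 0.35:-0.3 0.41:1.0 0.47:0.2 0.53:-0.9 0.59:-1.0 0.65:0.7 0.71:-0.1 0.77:0.7 0.83:-0.0 0.89:-0.2 0.95:0.7 | t 32.38
0.9479328442587596 [-1.47  0.09 -0.54]
```

View pics/x2.png

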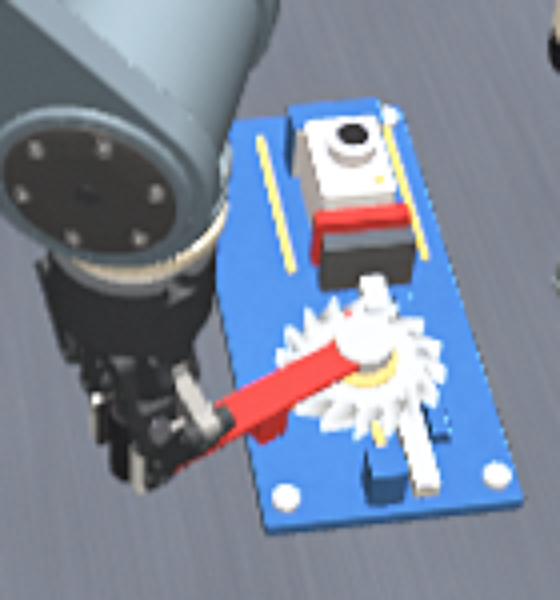

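```bash
python3 - <<'E'
from h import *
for t in ("0","s1","s2"):
    f=np.load(f"pics/side{'_' if t!='0' else ''}{t}.npz");W=cloud("side",f["d"]);C=w2c(W);z=W[...,2]*1000;p=f["p"].astype(int)
    red=(p[...,0]>120)&(p[...,1]<80)&(C[...,0]>-15)&(C[...,0]<55)&(C[...,1]>-45)&(C[...,1]<15)&(z>46)&(z<58)
    m=(C[...,0]>-20)&(C[...,0]<60)&(C[...,1]>-20)&(C[...,1]<75)&(z>60)&(z<72)&(p.min(-1)>150)
    g=(C[...,0]>-15)&(C[...,0]<55)&(C[...,1]>-60)&(C[...,1]<10)&(z>35)&(z<58)&(p.max(-1)<100)
    print(t,"pad y",np.percentile(C[red][:,1],[5,50,95]).round(1),"ram y",np.percentile(C[g][:,1],[5,50,95]).round(1),"house y",np.percentile(C[m][:,1],[2,98]).round(1) if m.any() else '')
E
```

```text
0 pad y [-26.3 -23.9 -16.2] ram y [-47.2 -45.  -42. ] house y 
s1 pad y [-26.6 -23.6 -16.6] ram y [-48.  -45.2 -42.3] house y [-1.7 56.7]
s2 pad y [-11.5  -8.8  -1.7] ram y [-31.5 -29.5 -26.7] house y [ 0.3 57.7]
```

```bash
cat >> h.py <<'E'
def padapt(q,end,lim=7.5,big=.06,small=.025,sp=.07):
    d=big
    while q<end-1e-6:
        q=min(end,q+d); go(q,sp if d==big else .05); f=ft(q); s=''
        if f>lim:
            manip.dwell(.2); f2=ft(q); s=f'->{f2:.1f}'
            if f2>lim: print(f"STOP q={q:.3f} ee={qee():.3f} {f:.1f}{s}"); return q,True
        d=small if f>2.2 else big
        print(f"{q:.3f}:{f:.1f}{s}",end=' ')
    print('| t',round(manip.current_time(),2)); return q,False
E
python3 - <<'E'
from h import *
push(np.array([.7,.45,.2,.05,-.01]),6,sgn=-1,sp=.14)
q,st=padapt(.05,.95)
snap("s3"); print(st,manip.current_time(),manip.current_force())
E
python3 - <<'E'
from h import *
for t in ("s3",):
    f=np.load(f"pics/side_{t}.npz");W=cloud("side",f["d"]);C=w2c(W);z=W[...,2]*1000;p=f["p"].astype(int)
    red=(p[...,0]>120)&(p[...,1]<80)&(C[...,0]>-15)&(C[...,0]<55)&(C[...,1]>-45)&(C[...,1]<15)&(z>46)&(z<58)
    m=(C[...,0]>-20)&(C[...,0]<60)&(C[...,1]>-20)&(C[...,1]<75)&(z>60)&(z<72)&(p.min(-1)>150)
    g=(C[...,0]>-15)&(C[...,0]<55)&(C[...,1]>-60)&(C[...,1]<10)&(z>35)&(z<58)&(p.max(-1)<100)
    print(t,"pad y",np.percentile(C[red][:,1],[5,50,95]).round(1),"ram y",np.percentile(C[g][:,1],[5,50,95]).round(1),"house y",np.percentile(C[m][:,1],[2,98]).round(1))
E
```

```text
0.70:0.2 0.45:0.0 0.20:0.5 0.05:0.2 -0.01:0.6 | t 34.29
0.110:0.2 0.170:0.3 0.230:-0.0 0.290:-0.4 0.350:1.1 0.410:0.1 0.470:-0.0 0.530:-0.9 0.590:-0.4 0.650:-0.3 0.710:1.2 0.770:0.8 0.830:0.3 0.890:-0.0 0.950:0.9 | t 38.55
False 38.65 [-0.6784338   1.03520256 -0.06499833]
s3 pad y [-6.2 -4.1  1. ] ram y [-23.8 -21.4 -19.2] house y [ 3.3 60.3]
```

```bash
python3 - <<'E'
from h import *
push(np.array([.7,.45,.2,.05,-.01]),6,sgn=-1,sp=.14)
q,st=padapt(.05,.35,lim=6)
while not st and q<.95:
    f=ft(q)
    q+=.02 if f<3 else .008
    go(q,.05); f=ft(q); s=''
    if f>5.5:
        manip.dwell(.2); f2=ft(q); s=f'->{f2:.1f}'
        if f2>8: st=True
    print(f"{q:.3f}/{qee():.3f}:{f:.1f}{s}",end=' ')
print(st,manip.current_force(),manip.current_time())
E
```

```text
0.70:0.5 0.45:0.3 0.20:-0.0 0.05:-0.3 -0.01:-0.2 | t 40.46
0.110:1.2 0.170:0.4 0.230:1.2 0.290:1.6 0.350:1.8 | t 41.97
0.370/0.368:2.3 0.390/0.389:2.0 0.410/0.410:2.1 0.430/0.430:1.6 0.450/0.450:1.2 0.470/0.471:0.5 0.490/0.490:1.0 0.510/0.510:2.0 0.530/0.529:2.4 0.550/0.550:2.8 0.570/0.570:1.0 0.590/0.590:2.7 0.610/0.610:2.3 0.630/0.629:3.9 0.638/0.636:6.0->5.4 0.646/0.643:6.3->6.3 0.654/0.650:6.6->7.4 0.662/0.658:8.1->7.1 0.670/0.665:8.3->8.1 True [ 1.01204523  8.40356844 -1.05113085] 47.7167
```

```bash
python3 - <<'E'
from h import *
q=.67
for i in range(5):
    q+=.008; go(q,.05); manip.dwell(.2); f=ft(q)
    print(f"{q:.3f}/{qee():.3f}:{f:.1f}",end=' ')
    if f>9.8: break
manip.dwell(.3);print(ft(q),manip.current_time())
snap("s4")
f=np.load("pics/side_s4.npz");W=cloud("side",f["d"]);C=w2c(W);z=W[...,2]*1000;p=f["p"].astype(int)
red=(p[...,0]>120)&(p[...,1]<80)&(C[...,0]>-15)&(C[...,0]<55)&(C[...,1]>-45)&(C[...,1]<15)&(z>46)&(z<58)
m=(C[...,0]>-20)&(C[...,0]<60)&(C[...,1]>-20)&(C[...,1]<75)&(z>60)&(z<72)&(p.min(-1)>150)
g=(C[...,0]>-15)&(C[...,0]<55)&(C[...,1]>-60)&(C[...,1]<10)&(z>35)&(z<58)&(p.max(-1)<100)
print("pad y",np.percentile(C[red][:,1],[5,50,95]).round(1),"ram y",np.percentile(C[g][:,1],[5,50,95]).round(1),"house y",np.percentile(C[m][:,1],[2,98]).round(1))
E
```

```text
0.678/0.673:8.6 0.686/0.680:9.6 0.694/0.687:10.4 9.80531009781989 49.3667
pad y [-6.3  0.9  3.5] ram y [-19.  -17.  -14.3] house y [ 3.4 61. ]
```

```bash
python3 - <<'E'
import cv2
a=cv2.imread("pics/side_s4.png")[200:350,290:430];cv2.imwrite("pics/x4.png",cv2.resize(a,None,fx=4,fy=4))
E
```

```text
(no output)
```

View pics/x4.png

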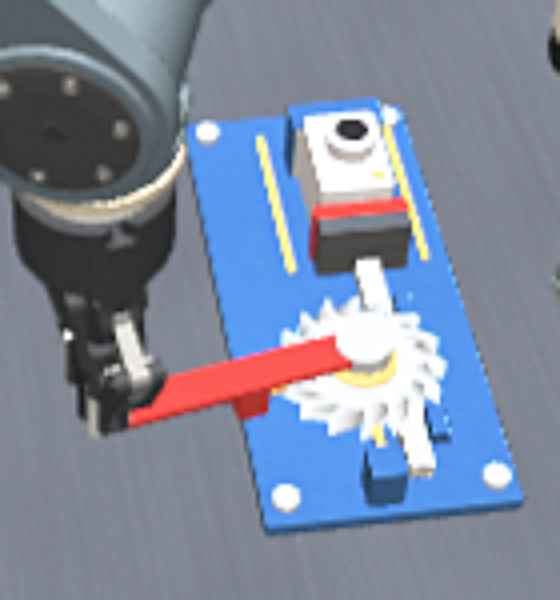

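Solid: steady 9.8 N at lever about 0.67, well before 0.95. The springs are closed up between pad and ram, and the housing is flat on the fence. Now parking.

```bash
python3 - <<'E'
from h import *
push(np.array([.6,.4,.2,.05,-.01]),6,sgn=-1,sp=.14)
q=-.01
while q>-.09:
    q-=.01; go(q,.05); f=-ft(q); print(f"{q:.3f}/{qee():.3f}:{f:.1f}",end=' ')
    if f>2.5:
        manip.dwell(.15); f=-ft(q); print('->',round(f,1))
        if f>2.5: break
print(manip.current_time())
snap("s5")
manip.set_gripper(.65)
manip.move_l([*gp(q+.01),.2],gori(q+.01,True),max_speed=.2)
t=[.45,-.28,.3]
manip.move_ptp([.42,-.22,.3],gori(.5,True))
snap("fin");print(manip.current_time(),manip.current_force())
for n in ["top","side"]:
    f=np.load(f"pics/{n}_fin.npz");W=cloud(n,f["d"]);C=w2c(W);z=W[...,2]*1000
    m=(C[...,0]<-60)&(C[...,0]>-200)&(C[...,1]<20)&(C[...,1]>-160)&(z>98)&(z<118)
    if m.any(): k=C[m].mean(0);print("knob",k,m.sum(),.475+np.arctan2(-(k[1]+100),-k[0]))
E
```

```text
0.60:-4.8 0.40:-0.3 0.20:-0.0 0.05:-0.5 -0.01:-0.4 | t 51.01
-0.020/-0.018:-0.2 -0.030/-0.030:-0.6 -0.040/-0.032:11.0 -> 10.5
51.9083
54.1833 [-0.39518722 -0.00236773 -0.78153225]
knob [-131.27309727  -30.84299143] 43 -0.009870987680963506
knob [-134.84534795  -34.06412416] 84 0.020211994871502215
```

```bash
python3 - <<'E'
import cv2,numpy as np
a=cv2.imread("pics/side_fin.png")[200:350,290:430];b=cv2.imread("pics/top_fin.png")[165:290,280:410]
f=lambda x:cv2.resize(x,(400,int(x.shape[0]*400/x.shape[1])))
a,b=f(a),f(b);h=min(len(a),len(b));cv2.imwrite("pics/fin.png",np.hstack([a[:h],b[:h]]))
E
```

```text
(no output)
```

View pics/fin.png

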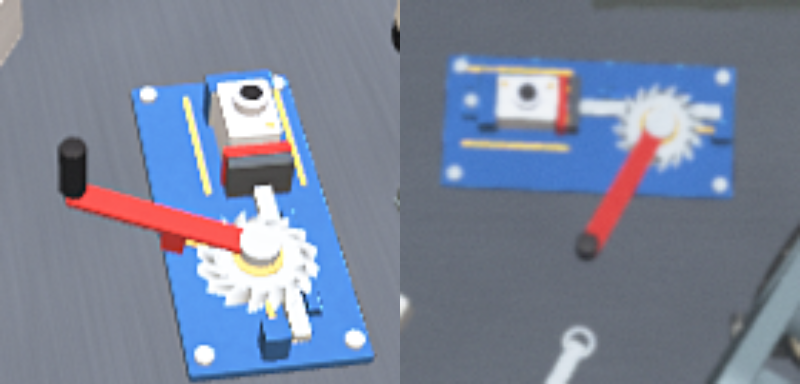

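View pics/top_fin.png

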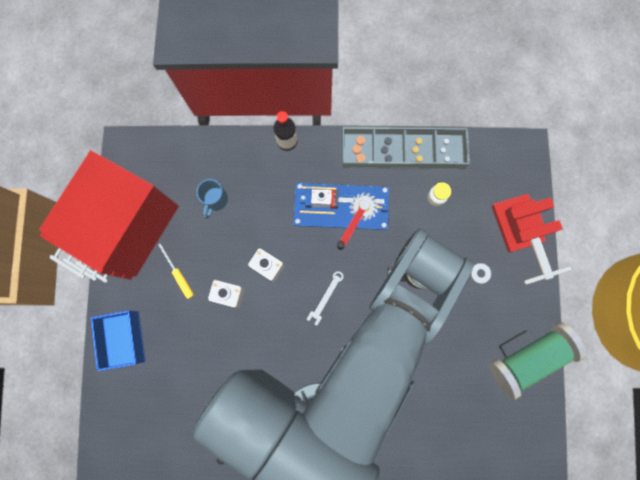

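The lever is parked (knob at top pixel 341,245, angle 0.00±0.02) and everything else is where it was. Last check: is the ram still closed up?

```bash
python3 - <<'E'
from h import *
f=np.load("pics/side_fin.npz");W=cloud("side",f["d"]);C=w2c(W);z=W[...,2]*1000;p=f["p"].astype(int)
m=(C[...,0]>-20)&(C[...,0]<60)&(C[...,1]>-20)&(C[...,1]<75)&(z>60)&(z<72)&(p.min(-1)>150)
g=(C[...,0]>-15)&(C[...,0]<55)&(C[...,1]>-60)&(C[...,1]<10)&(z>35)&(z<58)&(p.max(-1)<100)
print("ram y",np.percentile(C[g][:,1],[5,50,95]).round(1),"house y",np.percentile(C[m][:,1],[2,98]).round(1))
manip.sign_off();print(manip.current_time())
E
```

```text
ram y [-21.2 -18.2 -15.2] house y [ 2.9 61.1]
the job is handed in; nothing more can be done
the job is handed in; nothing more can be done
```

The smallest housing is clamped upright between the pad and the fence, the lever is back at its parked end, and I handed the job in at about 54 s.

- **Placing:** The housing was let go on the clamp bed about 4 mm short of the fence. The pad then pushed it up against the fence.
- **Clamping:** The first short push of the lever closed nothing. Two full strokes closed the pad by about 4 notches and a third by 2 more. On the last stroke the lever came up solid at about 0.67 rad, before its 0.95 end, with a steady 9.8 N. That push was stepped past first contact to a peak of about 10.4 N, well under the 18 N limit.
- **Parking:** I pushed the lever gently onto its end stop, which briefly read 11 N, then opened the gripper and moved clear.

**Last checks:**
- The two cameras put the lever at -0.01 and +0.02 rad, so parked within measuring error.
- The ram stayed forward, slipping back only about 1 mm to the last full notch.
- The housing did not move when the lever went back.
- In the last top picture, the other things on the bench look unmoved by eye; I did not measure them.
- No check failed. The two cameras disagreed by 2 to 3 mm throughout, so I used averages for the clamp and housing positions. Pad, ram and housing travel came from the side camera alone.

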